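# Air the mala box at its marked lid angle

## Robot

A 6-joint arm with a two-finger parallel gripper is mounted at the origin on the work surface. World frame = base frame: x ahead of the robot, y to its left, z up, the work surface at z = 0. Lengths are in m, angles in rad, forces in N, time in s.
With the tool pointing down it reaches from about 0.375 to 0.9 m from the base axis. Payload 3.1 kg.
Tool frame: the origin (TCP) lies at the very end of the fingers, on their centre line; the grasp point (between the pads) lies manip.pinch_z behind it (manip.pinch_z is the distance from the TCP to the grasp point, in m); y points along the fingers, z is the direction in which the jaws open and shut, and the axes are right-handed (so a half turn about y gives the same grasp; the last joint's range is limited). The gripper opens to 85 mm and grips with 20 to 120 N. Pads are 22 mm wide; open, the fingers measure 114 mm over their backs; the gripper's body (76 mm by 85 mm) begins 54 mm behind the grasp point. The pads swing forward as they close: fully open they stand 13 mm farther back than shut.
Start: joints at [1.022, 0.527, 1.433, -0, 1.181, -0.178], TCP at [0.226, 0.583, 0.231] pointing down, gripper open.
Joint ranges: [-3.08, 3.08], [-0.75, 2.2], [0.22, 2.44], [-1.43, 4.57], [0, 2.65], [-2.85, 2.85]. Speed limits (rad/s): [2.79, 2.79, 3.14, 3.14, 3.14, 3.14].

## Interface

Orientations are given as a 3x3 rotation matrix whose columns are the frame's x, y, z axes.
In Python, from plant import sensors, viewer, hand_in, manip gives the robot as it stands.
- The arm moves only by the shell command python3 -m creep 'ROWS' [FORCE]. ROWS is JSON, a list that holds one entry, the list of rows, each a list of 7 numbers: the turn, a rotation vector about the tool's x, y, z in rad, then the shift along the tool's x, y, z in m, then the gripper command: -1 is fully open, 1 is shut, values between are in proportion. A call has 1 to 5 rows; each row is the pose to reach, as a shift and turn from the pose measured when the call began, along the tool's axes at that moment; what a row does not reach only later rows make up. A row lasts 1/8 s, in which the tool goes at most 62.5 mm and 10.7 degrees, less where a joint would pass 70% of its speed; a pose out of reach is approached as far as the arm can. A call with a gripper value outside its range is refused whole. The fingers move at their own pace and stop on an object; FORCE is the grip in N (left out, the last holds). Time passes only in rows, so rows that repeat a pose let the fingers close. It gives the time, the measured TCP pose, the force and the opening at its end, in the units of the state.
- sensors.get_state(): the state, without advancing time (a new reading comes with each control period).
- viewer.get_image(name): name is "scene" or "top"; returns (picture, depth): 400x640x3 uint8, blue, green, red; 400x640 float32, m along the optical axis (not along the pixel's ray), 0 where there is no reading.
- viewer.camera_info(name): a dict with "intrinsics" (3x3 intrinsics, pixels), "view" (4x4, takes a point from world to camera coordinates). Camera axes: x right, y down, z forward; pixel columns grow to the right and rows downward; lengths in m; the calibration is good to about 2 mm. A picture is of the moment at which its call begins. camera_info takes no time and is no camera call.
- hand_in(): hands the job in, once; it reports no verdict.
The state is a dict: "clock": time; "joint_positions": joint angles; "qvel": joint speeds; "joint_torque": joint torques, N m; "eef_pos": TCP position; "ee_rot": TCP orientation; "wrist_force": force on the tool from outside, world axes, zero at the start; "wrist_torque": the same for the moment, N m; "finger_gap": opening from 0.0 (shut) to 1.0 (fully open).
Only numpy, scipy, OpenCV 4.12 (cv2) and the standard library are available. Lean on these libraries where they do the work, as an engineer would, in place of code of your own. Each camera call takes 0.05 s, during which the arm holds its last target. There are 200 camera calls.

## Task

Freshen and air the wooden mala box: with the lid still shut, first stand the one cedar plug that fits snugly fully down in the round socket on the side of the box and let go of it, leaving the other two plugs where they stand. Then lift the sprung lid by its brass handle until the lid's white pointer lies within the red band, and keep it there: you finish while still holding the lid by the handle, since it springs shut if released. Leave the red band as it is set, and do not disturb the glass bowl, the tealight holder or the hand grip.

Things in the scene. Friction and masses are not known exactly. Their poses are not given: they have to be found in the camera images.
- box: Dark wooden mala box fixed to the table, 140 (x) x 180 (y) x 66 mm high without its lid; the lid's top is 76 mm above the table when shut. Origin: centre of its underside. Its x axis points from the front (handle side) to the lid hinge at the back, y to the side with the red band, z up. A lower wooden socket block (70 along x, 80 along y, 30 mm high) adjoins its -y side, from y = -90 to -170 mm.
- socket (a point): Centre of the floor of the round socket in the block on the box's -y side, at (0, -135, 18) mm in the box frame. The socket is 41 mm in diameter and 12 mm deep with a 2 mm chamfered mouth, 30 mm above the table; the side wall of the box is 45 mm from its centre.
- plug_small: Loose cedar plug, upright plain cylinder, 30 mm diameter, 36 mm tall, about 15 g. Too loose for the socket. Origin: centre of its underside.
- plug_medium: Loose cedar plug, upright plain cylinder, 38 mm diameter, 36 mm tall, about 25 g: the one that fits the 41 mm socket snugly. Origin: centre of its underside. Seated, it stands upright with its underside on the socket floor and 24 mm of it showing.
- plug_large: Loose cedar plug, upright plain cylinder, 46 mm diameter, 36 mm tall, about 36 g. Too big for the socket. Origin: centre of its underside.
- tray: Small rattan tray fixed to the table, 300 (x) x 120 (y) mm, rim 12 mm high (rounded rail to 15 mm); its floor is 5 mm above the table. The three plugs stand on it in any order, in a row along its x, about 85 mm apart. Origin: centre of its underside.
- lid (a joint): Opening angle of the lid, rad: 0 shut, growing as the handle side rises, at most 1.3. The hinge spring (0.5 N m/rad, wound up 0.5 rad at 0) and the weight of the lid (about 0.23 kg) push it shut: about 4 N at the handle to start, about 6 N at 0.7 rad.
- lid_hinge (a point): Middle of the lid's hinge axis, at (70, 0, 70) mm in the box frame, at the back upper edge of the box. The hinge axis runs along the box's y.
- handle (a point): Brass T handle on the lid near its front edge: a bar of 14 mm diameter, 30 mm long along the box's y, on a 10 mm stem. This point: middle of the bar, 125 mm from the hinge axis towards the front and 40 mm above it when the lid is shut (34 mm above the lid's top). It swings about the hinge with the lid; gripped by its bar's ends it can pivot between the fingers.
- lid_pointer (a point): Tip of the flat white pointer that sticks out from the lid's front corner on the red band's side, 150 mm from the hinge axis. Its x axis is the lid's (at 0 it is the box's x axis).
- marker (a joint): Angle at which the red band is set, rad (about 0.4 to 0.7), measured like the lid's angle: the pointer is in the middle of the band when joint lid equals this value. The band spans 0.09 rad to either side. Stiff in its pivot; not to be moved.
- marker_band (a point): Middle of the red band, a curved red strip about 30 mm long (along its arc) and 28 mm wide, held by two thin dark rods that swing on the hinge axis, 160 mm from that axis, at y = +118 mm in the box frame. Its x axis lies as the lid's does when the pointer is in the middle of the band.
- bowl: Bystander: open green glass bowl, 120 mm diameter, 55 mm high. Origin: centre of its underside.
- tealight: Bystander: blue ceramic tealight holder, 76 mm diameter, 50 mm high. Origin: centre of its underside.
- squeezer: Bystander: V-shaped hand grip trainer lying flat, two orange plastic handles and a steel coil, about 150 x 95 x 24 mm. Origin: under the middle between its handles.
Mind the look-alikes: they are no part of the job. What is shaped like the plug_large but pink or purple is not meant.

How it is judged:
By the outcome, as a careful person would: the job done as asked, in the order asked, and still so for the second after the job is handed in, while the arm keeps its last pose, push and grip.
It also fails if it takes over 64 s, if anything falls off the work surface, if the arm or the gripper's body presses on something with over 40 N, if the wrist force passes 120 N, or if a joint passes its speed limit or range.

## Working session

There is one attempt and no reset: what is moved stays moved. The work goes in short steps, Python scripts to look and compute and a shell command to move; the robot and the scene stay as the last step left them, time stands still between calls to the robot, and variables do not carry over. Pictures are saved under pics/ and viewed, about 8 in all and at most 12, crops included, and the job is handed in when it is done.

```bash
ls; mkdir -p pics; cat > h.py <<'E'
import numpy as np, cv2
from plant import sensors, viewer, manip
def grab(n):
    im,d=viewer.get_image(n); return im.copy(),d.copy()
def cam(n):
    c=viewer.camera_info(n); return np.array(c["intrinsics"]),np.array(c["view"])
def w(n,u,v,d):
    K,V=cam(n); p=np.linalg.inv(K)@[u,v,1]*d; return np.linalg.inv(V)[:3]@np.r_[p,1]
def wz(n,u,v,z):
    K,V=cam(n); R,t=V[:3,:3],V[:3,3]; o=-R.T@t; r=R.T@np.linalg.inv(K)@[u,v,1]
    return o+r*(z-o[2])/r[2]
def px(n,P):
    K,V=cam(n); q=K@(V[:3,:3]@np.array(P)+V[:3,3]); return q[:2]/q[2]
E
python3 - <<'E'
from h import *
np.set_printoptions(precision=4,suppress=True)
for n in ("scene","top"):
    im,d=grab(n); cv2.imwrite(f"pics/{n}0.png",im); np.save(f"{n}0.npy",d); cv2.imwrite(f"{n}0.png",im)
    K,V=cam(n); print(n,K,V)
print(sensors.get_state(), manip.pinch_z)
E
```

```text
pics
scene [[376.3059   0.     320.7809]
 [  0.     376.3059 205.7848]
 [  0.       0.       1.    ]] [[ 0.8484  0.5294 -0.0079 -0.5021]
 [ 0.2863 -0.4713 -0.8342 -0.1188]
 [-0.4453  0.7055 -0.5514  1.3498]
 [ 0.      0.      0.      1.    ]]
top [[419.9778   0.     324.2639]
 [  0.     419.9778 197.8026]
 [  0.       0.       1.    ]] [[ 0.0887 -0.9961  0.0018 -0.0721]
 [-0.9759 -0.0873 -0.2002  0.6165]
 [ 0.1995  0.016  -0.9798  1.1866]
 [ 0.      0.      0.      1.    ]]
{'clock': 0.1, 'joint_positions': array([ 1.0215,  0.5284,  1.4338, -0.    ,  1.1814, -0.1785]), 'qvel': array([-0.0008, -0.0001, -0.0033, -0.0007, -0.0009,  0.0006]), 'joint_torque': array([  0.0006, -44.3306, -17.8588,  -0.0002,   0.0038,  -0.    ]), 'eef_pos': array([0.2261, 0.582 , 0.2304]), 'ee_rot': array([[ 0.9321, -0.001 ,  0.3623],
       [-0.3623, -0.0017,  0.9321],
       [-0.0003, -1.    , -0.002 ]]), 'wrist_force': array([-0.0966,  0.8463,  0.8501]), 'wrist_torque': array([-0.0516, -0.0071, -0.0065]), 'finger_gap': 1.0033504853420572} 0.0187
```

View pics/top0.png

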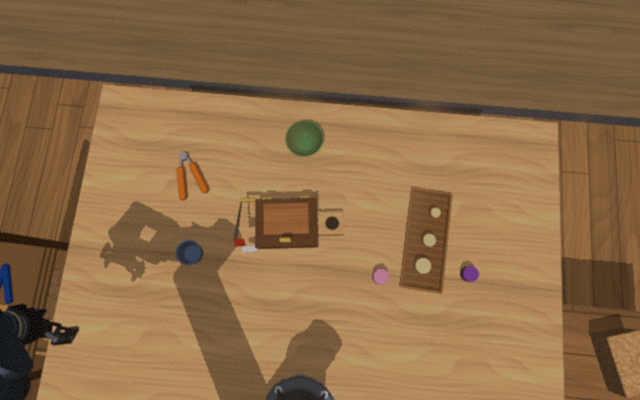

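View pics/scene0.png

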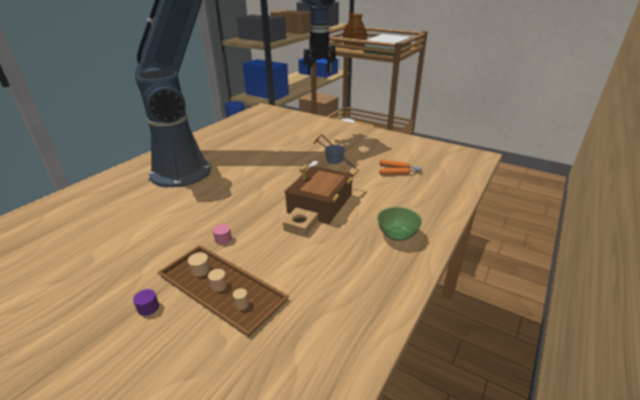

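Top view: the box is at (287,222) with its handle bar at (285,240), the socket at (332,223) and the pointer and band at about (245,247). Candidates for the medium plug:
- Tray plugs at (436,212), which looks small; (429,240), which looks medium; and (423,265), which looks large.
- Pink look-alike at (381,276) and purple look-alike at (470,274); neither is meant.

My choice is the middle one at (429,240). I'll check it in a close crop and by size.

```bash
python3 - <<'E'
from h import *
np.set_printoptions(precision=4,suppress=True)
im=cv2.imread("top0.png"); d=np.load("top0.npy")
c=im[180:300,230:460]
a=cv2.resize(im[180:270,228:352],None,fx=6,fy=6,interpolation=cv2.INTER_CUBIC)
cv2.imwrite("pics/box_crop.png",a[:, :744])
# plugs via depth: points 41 mm above table
K,V=cam("top"); vv,uu=np.mgrid[0:400,0:640]
P=np.stack([(uu-K[0,2])/K[0,0]*d,(vv-K[1,2])/K[1,1]*d,d],-1)-V[:3,3]
P=P@V[:3,:3]; np.save("P.npy",P)
for (u,v) in [(436,212),(429,240),(423,265),(381,276)]:
    s=P[v-14:v+14,u-14:u+14]; m=(s[...,2]>0.028)
    n,l,st,ce=cv2.connectedComponentsWithStats(m.astype(np.uint8))
    k=l[14,14]; q=s[l==k]
    zt=np.median(q[:,2]); t=q[abs(q[:,2]-zt)<.005]
    A=len(t)*(d[v,u]/420)**2
    print((u,v),st[k],ce[k]+[u-14,v-14],"z",zt,"mean",t.mean(0),"mid",(t.max(0)+t.min(0))/2,"diam",2*np.sqrt(A/np.pi))
# tops: lid, block, table
for (u,v) in [(287,222),(332,223),(325,212),(340,233),(285,240),(360,150),(189,252)]: print((u,v),P[v,u])
hsv=cv2.cvtColor(im,cv2.COLOR_BGR2HSV)
for (u,v) in [(436,212),(429,240),(423,265)]:
    s=im[v-14:v+14,u-14:u+14]; m=(s.min(-1)>110)
    yy,xx=np.nonzero(m); print(m.sum(),wz("top",xx.mean()+u-14,yy.mean()+v-14,.041),2*np.sqrt(m.sum()/np.pi)*d[v,u]/420)
E
```

```text
(436, 212) [ 8  9 11 11 88] [435.1705 211.9886] z 0.04109081479425378 mean [ 0.6118 -0.3537  0.0411] mid [ 0.6128 -0.3535  0.0411] diam 0.029420033
(429, 240) [  7   7  14  13 138] [428.7029 239.4928] z 0.04131758877667409 mean [ 0.527  -0.3372  0.0415] mid [ 0.5279 -0.3374  0.0415] diam 0.03673861
(423, 265) [  6   7  16  16 204] [422.5931 265.1127] z 0.04142331366537197 mean [ 0.4503 -0.3226  0.0416] mid [ 0.4503 -0.3218  0.0414] diam 0.044931136
(381, 276) [  5   6  17  16 198] [380.6515 275.9444] z 0.0368236365124213 mean [ 0.4083 -0.2017  0.0367] mid [ 0.4088 -0.2015  0.0368] diam 0.044631857
(287, 222) [0.5361 0.084  0.0786]
(332, 223) [ 0.5536 -0.0466  0.0179]
(325, 212) [ 0.5836 -0.0226  0.0294]
(340, 233) [ 0.5238 -0.073   0.0302]
(285, 240) [0.48   0.0801 0.1191]
(360, 150) [ 0.7981 -0.1159  0.0024]
(189, 252) [0.4282 0.3753 0.0118]
48 [ 0.6109 -0.3533  0.041 ] 0.02353602683660172
86 [ 0.5261 -0.338   0.041 ] 0.03097271801866281
145 [ 0.4488 -0.3228  0.041 ] 0.03977823632876424
```

View pics/box_crop.png

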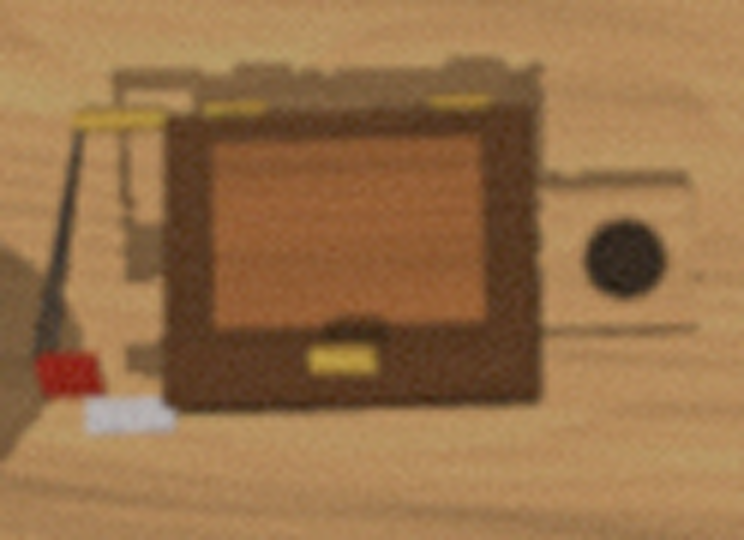

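The crop shows the socket hole at crop (625,258), the handle bar at (343,360), the red band at (70,374) and the white pointer at (130,415). The middle plug measures about 38 mm and sits between a 30 mm and a 46 mm one, so my choice stands.

```bash
python3 - <<'E'
from h import *
np.set_printoptions(precision=4,suppress=True)
im=cv2.imread("top0.png"); d=np.load("top0.npy"); P=np.load("P.npy")
M=np.zeros((400,640),bool); M[175:270,225:360]=1
lid=M&(abs(P[...,2]-.0765)<.006)
n,l,st,ce=cv2.connectedComponentsWithStats(lid.astype(np.uint8)); k=1+st[1:,4].argmax()
q=P[l==k]; r=cv2.minAreaRect((q[:,:2]*1000).astype(np.float32)); print("lid rect",r,q[:,2].mean())
blk=M&(abs(P[...,2]-.030)<.005)&(P[...,1]<-.01)
q=P[blk]; print("block",cv2.minAreaRect((q[:,:2]*1000).astype(np.float32)),len(q))
f=lambda x,y:((x+.5)/6-.5+228,(y+.5)/6-.5+180)
for nm,x,y,z in [("soc_mouth",625,258,.030),("soc_mid",625,258,.022),("handle",343,360,.117),("FL",165,408,.076),("FR",540,402,.076),("BR",540,107,.076),("BL",165,116,.076)]:
    print(nm,wz("top",*f(x,y),z))
han=M&(P[...,2]>.10)&(P[...,1]>.05)&(P[...,1]<.11); print("handle pts",P[han].mean(0),han.sum())
b,g,rr=[im[...,i].astype(int) for i in range(3)]
red=M&(rr>110)&(g<60)&(P[...,2]>.05); print("red",P[red].mean(0),P[red].min(0),P[red].max(0),red.sum())
wh=M&(b>150)&(P[...,2]>.03); print("white",P[wh].mean(0),P[wh].min(0),P[wh].max(0))
ms=cv2.imread("scene0.png"); b,g,rr=[ms[...,i].astype(int) for i in range(3)]
red=(rr>90)&(g<40)&(b<40); red[:, :280]=0; red[:,380:]=0; vv,uu=np.nonzero(red); print("scene red",len(uu),uu.mean() if len(uu) else 0,vv.mean() if len(uu) else 0)
E
```

```text
lid rect ((536.5706176757812, 105.81708526611328), (158.57281494140625, 223.01046752929688), 10.278128623962402) 0.07701879142108531
block ((553.4082641601562, -43.650001525878906), (71.13490295410156, 72.28787994384766), 4.752246379852295) 393
soc_mouth [ 0.553  -0.0457  0.03  ]
soc_mid [ 0.5542 -0.0458  0.022 ]
handle [0.4812 0.0812 0.117 ]
FL [0.4547 0.1677 0.076 ]
FR [ 0.4735 -0.0108  0.076 ]
BR [0.6171 0.0025 0.076 ]
BL [0.5962 0.185  0.076 ]
handle pts [0.483  0.0808 0.116 ] 55
red [0.4599 0.199  0.1605] [0.4515 0.1852 0.1478] [0.4675 0.2113 0.173 ] 61
white [0.4498 0.1853 0.0732] [0.4421 0.1643 0.0671] [0.4589 0.2026 0.0777]
scene red 0 0 0
```

```bash
cat >> h.py <<'E'
def to(p,ang=None,pitch=0):
    "delta to world TCP p with jaw (tool z) heading ang, tool down; printed in tool axes"
    s=sensors.get_state(); R=np.array(s["ee_rot"]); e=np.array(s["eef_pos"])
    dt=R.T@(np.array(p)-e); out=[]
    if ang is not None:
        from scipy.spatial.transform import Rotation as Ro
        z=np.array([np.cos(ang),np.sin(ang),0]); y=np.array([0,0,-1.]); T=np.stack([np.cross(y,z),y,z],1)
        out=Ro.from_matrix(R.T@T).as_rotvec()
    print("turn",np.round(out,3),"shift",np.round(dt,4),"at",np.round(e,4),"F",np.round(s["wrist_force"],2),"gap",round(s["finger_gap"],3),"t",s["clock"])
E
python3 -m creep '[[[0,0.18,0,0.038,0,-0.046,-0.32],[0,0.36,0,0.076,0,-0.092,-0.32],[0,0.54,0,0.114,0,-0.138,-0.32],[0,0.72,0,0.152,0,-0.184,-0.32],[0,0.9,0,0.19,0,-0.23,-0.32]]]' 40
python3 -c "
from h import *
to([.527,-.3375,.15],.115)"
```

```text
clock: 0.72
eef_pos: [0.32, 0.297, 0.2307]
ee_rot: [[0.291, -0.001, 0.957], [-0.957, -0.002, 0.291], [0.002, -1.0, -0.001]]
wrist_force: [1.1, -0.4, 1.2]
finger_gap: 0.654
turn [0.001 0.18  0.002] shift [0.6671 0.0817 0.0138] at [0.32   0.297  0.2307] F [ 1.12 -0.39  1.24] gap 0.654 t 0.725
```

```bash
python3 -m creep '[[[0,0.18,0,0.06,0,0.0,-0.32],[0,0.18,0,0.12,0,0,-0.32],[0,0.18,0,0.18,0,0,-0.32],[0,0.18,0,0.24,0,0,-0.32],[0,0.18,0,0.3,0,0,-0.32]]]'
python3 -c "
from h import *
to([.527,-.3375,.15],.115)"
```

```text
clock: 1.35
eef_pos: [0.4074, 0.008, 0.2312]
ee_rot: [[0.114, -0.001, 0.993], [-0.993, -0.002, 0.114], [0.002, -1.0, -0.001]]
wrist_force: [1.3, 0.1, -0.1]
finger_gap: 0.665
turn [ 0.001 -0.001  0.002] shift [0.3568 0.0817 0.0794] at [0.4074 0.008  0.2312] F [ 1.35  0.14 -0.13] gap 0.665 t 1.35
```

```bash
python3 -m creep '[[[0,0,0,0.06,0,0.016,-0.32],[0,0,0,0.12,0.01,0.032,-0.32],[0,0,0,0.18,0.03,0.048,-0.32],[0,0,0,0.24,0.05,0.064,-0.32],[0,0,0,0.3,0.07,0.079,-0.32]]]'
python3 -m creep '[[[0,0,0,0.05,0.01,0,-0.32],[0,0,0,0.064,0.02,0,-0.32],[0,0,0,0.064,0.02,0,-0.32],[0,0,0,0.064,0.02,0,-0.32]]]'
python3 - <<'E'
from h import *
to([.527,-.3375,.06],.115)
a,d=grab("top"); b,e=grab("scene"); cv2.imwrite("top1.png",a); cv2.imwrite("scene1.png",b)
A=cv2.resize(a[170:300,370:490],None,fx=3.3,fy=3.3,interpolation=3); B=cv2.resize(b[200:330,130:290],None,fx=3.3,fy=3.3,interpolation=3)
cv2.imwrite("pics/c1.png",np.hstack([A[:429,:396],B[:429,:400]]))
E
```

```text
clock: 1.98
eef_pos: [0.5171, -0.2743, 0.1636]
ee_rot: [[0.114, -0.001, 0.994], [-0.994, -0.001, 0.114], [0.001, -1.0, -0.001]]
wrist_force: [0.2, -0.1, -0.2]
finger_gap: 0.661
clock: 2.48
eef_pos: [0.5239, -0.336, 0.1437]
ee_rot: [[0.115, -0.002, 0.993], [-0.993, 0.0, 0.115], [-0.001, -1.0, -0.002]]
wrist_force: [-0.9, 0.9, -0.0]
finger_gap: 0.661
turn [ 0.002 -0.    -0.001] shift [0.0019 0.0837 0.003 ] at [ 0.5239 -0.336   0.1437] F [-0.94  0.95 -0.  ] gap 0.661 t 2.475
```

View pics/c1.png

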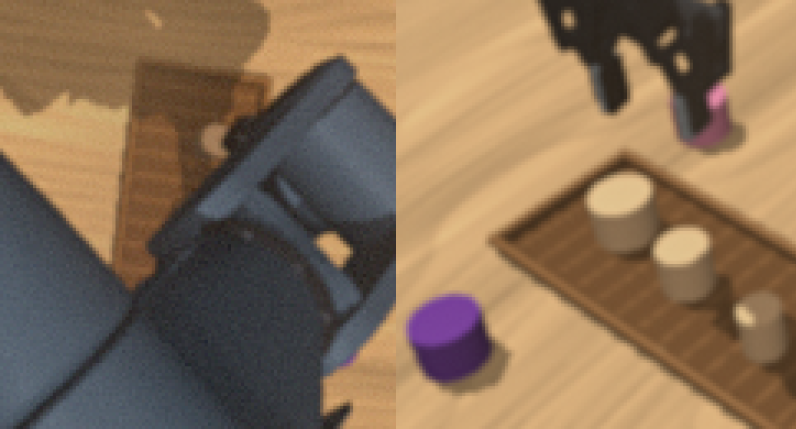

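The picture shows the fingertips at about (195,233) and (219,242) in the scene image, to the back of the tray row. I'll check the tip height from those before descending.

```bash
python3 - <<'E'
from h import *
s=sensors.get_state(); e=s["eef_pos"]; z=np.array(s["ee_rot"])[:,2]
for dz in (0,.005,.010):
    print(dz,[px("scene",e+z*k+[0,0,dz]).round(1) for k in (-.035,.035)])
print(px("scene",[.527,-.3375,.041]))
E
```

```text
0 [array([196.7, 234.2]), array([222.9, 242.9])]
0.005 [array([196.2, 232.4]), array([222.6, 241. ])]
0.01 [array([195.8, 230.5]), array([222.2, 239.1])]
[217.73513748 274.91749708]
```

```bash
python3 -m creep '[[[0,0,0,0.002,0.03,0.003,-0.32],[0,0,0,0.002,0.07,0.003,-0.32],[0,0,0,0.002,0.11,0.003,-0.32],[0,0,0,0.002,0.125,0.003,-0.32],[0,0,0,0.002,0.125,0.003,-0.32]]]'
python3 -c "
from h import *
to([.527,-.3375,.0185],.115)"
```

```text
clock: 3.2
eef_pos: [0.5274, -0.337, 0.0191]
ee_rot: [[0.116, -0.002, 0.993], [-0.993, 0.0, 0.116], [-0.0, -1.0, -0.002]]
wrist_force: [0.6, -0.1, 0.3]
finger_gap: 0.662
turn [ 0.002  0.001 -0.   ] shift [ 0.0004  0.0006 -0.0005] at [ 0.5274 -0.337   0.0191] F [ 0.56 -0.12  0.3 ] gap 0.662 t 3.2
```

```bash
python3 -m creep '[[[0,0,0,0,0,0,0.5],[0,0,0,0,0,0,0.5],[0,0,0,0,0,0,0.5],[0,0,0,0,0,0,0.5],[0,0,0,0,0,0,0.5]]]' 25
python3 -m creep '[[[0,0,0,0,-0.01,0,0.5],[0,0,0,0,-0.03,0,0.5],[0,0,0,0,-0.06,0,0.5],[0,0,0,0,-0.09,0,0.5],[0,0,0,0,-0.09,0,0.5]]]'
python3 - <<'E'
from h import *
to([.553,-.0465,.109],.115)
b,e=grab("scene"); cv2.imwrite("scene2.png",b)
cv2.imwrite("pics/c2.png",cv2.resize(b[180:320,130:290],None,fx=4,fy=4,interpolation=3))
E
```

```text
clock: 3.82
eef_pos: [0.5286, -0.3378, 0.021]
ee_rot: [[0.116, 0.001, 0.993], [-0.993, -0.002, 0.116], [0.002, -1.0, 0.001]]
wrist_force: [0.8, 1.3, 7.0]
finger_gap: 0.421
clock: 4.45
eef_pos: [0.5302, -0.3392, 0.1148]
ee_rot: [[0.116, 0.006, 0.993], [-0.993, -0.007, 0.116], [0.008, -1.0, 0.005]]
wrist_force: [1.1, -1.1, -0.5]
finger_gap: 0.416
turn [-0.005  0.001  0.008] shift [-0.2881  0.0039  0.0566] at [ 0.5302 -0.3392  0.1148] F [ 1.07 -1.13 -0.5 ] gap 0.416 t 4.45
```

View pics/c2.png

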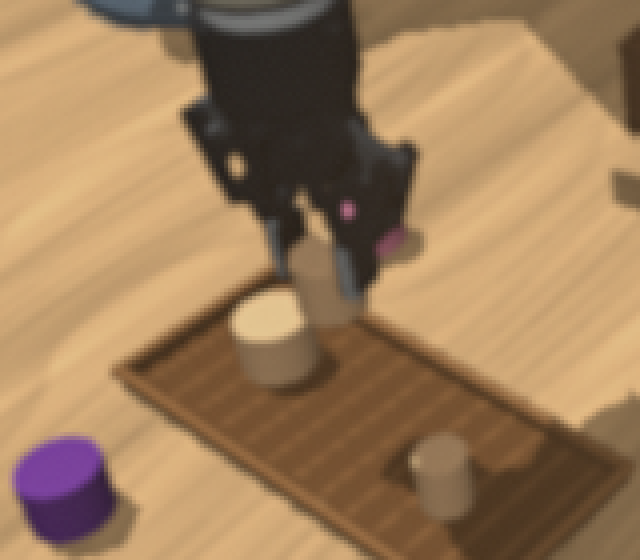

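Plug is held upright between the pads at crop (325,280); the other two are still standing at (275,340) and (443,475). Carrying it to above the socket.

```bash
python3 -m creep '[[[0,0,0,-0.058,0,0.011,0.5],[0,0,0,-0.116,0,0.022,0.5],[0,0,0,-0.174,0,0.033,0.5],[0,0,0,-0.232,0,0.044,0.5],[0,0,0,-0.275,0,0.055,0.5]]]'
python3 -m creep '[[[0,0,0,-0.03,0,0.004,0.5],[0,0,0,-0.03,0.01,0.004,0.5],[0,0,0,-0.03,0.02,0.004,0.5]]]'
python3 - <<'E'
from h import *
to([.553,-.0465,.075],.115)
b,e=grab("scene"); cv2.imwrite("scene3.png",b); a,d=grab("top"); cv2.imwrite("top3.png",a)
B=cv2.resize(b[140:250,250:360],None,fx=4,fy=4,interpolation=3);A=cv2.resize(a[180:270,280:370],None,fx=4,fy=4,interpolation=3)
A=np.vstack([A,np.zeros((80,360,3),np.uint8)]); cv2.imwrite("pics/c3.png",np.hstack([B,A]))
E
```

```text
clock: 5.12
eef_pos: [0.5502, -0.056, 0.1106]
ee_rot: [[0.117, 0.0, 0.993], [-0.993, -0.003, 0.117], [0.003, -1.0, -0.0]]
wrist_force: [0.9, 0.1, -0.9]
finger_gap: 0.424
clock: 5.5
eef_pos: [0.5504, -0.0261, 0.0894]
ee_rot: [[0.117, -0.001, 0.993], [-0.993, -0.003, 0.117], [0.003, -1.0, -0.001]]
wrist_force: [0.7, 0.1, 0.7]
finger_gap: 0.421
turn [0.001 0.003 0.003] shift [0.0205 0.0145 0.0003] at [ 0.5504 -0.0261  0.0894] F [0.7  0.09 0.71] gap 0.421 t 5.5
```

View pics/c3.png

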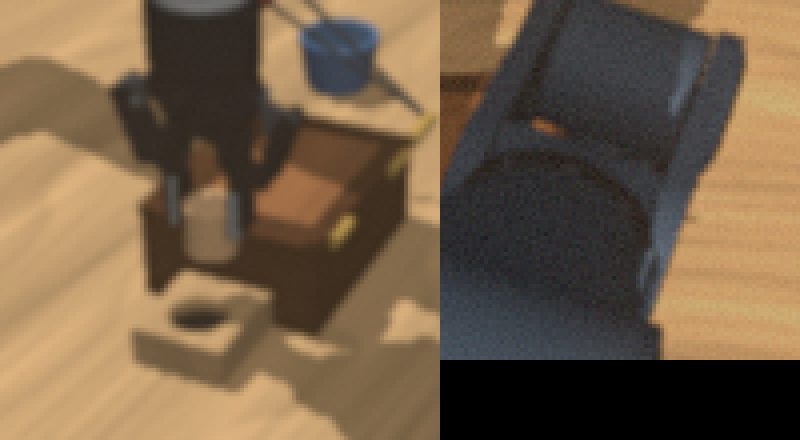

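Plug overshot about 20 mm toward the box and is clear of it. The socket mouth centre is at crop (200,316). I'll recheck the socket from the scene camera, then the plug relative to the mouth.

```bash
python3 -m creep '[[[0,0,0,0.01,0,0,0.5],[0,0,0,0.0205,0,0,0.5],[0,0,0,0.0205,0.0,0,0.5],[0,0,0,0.0205,0.01,0,0.5],[0,0,0,0.0205,0.01,0,0.5]]]'
python3 - <<'E'
from h import *
to([.553,-.0465,.075],.115)
b,e=grab("scene"); cv2.imwrite("scene4.png",b)
o=cv2.imread("scene0.png")
A=cv2.resize(o[190:250,265:335],None,fx=5.5,fy=5.5,interpolation=3);B=cv2.resize(b[170:250,265:335],None,fx=5.5,fy=5.5,interpolation=3)
A=np.vstack([np.zeros((B.shape[0]-A.shape[0],A.shape[1],3),np.uint8),A]); cv2.imwrite("pics/c4.png",np.hstack([A,B]))
for u,v in [(299,218),(300,218),(299,219)]: print(wz("scene",u,v,.03))
print("mouth px for estimate",px("scene",[.553,-.0465,.03]), "plug bottom", px("scene",sensors.get_state()["eef_pos"]-[0,0,.016]))
for du in (-.0205,.0205): print(px("scene",[.553+du,-.0465,.03]),px("scene",[.553,-.0465+du,.03]))
E
```

```text
clock: 6.22
eef_pos: [0.5511, -0.0468, 0.0779]
ee_rot: [[0.116, -0.005, 0.993], [-0.993, -0.002, 0.116], [0.001, -1.0, -0.006]]
wrist_force: [-0.6, -0.1, -0.5]
finger_gap: 0.419
turn [0.006 0.001 0.001] shift [-0.      0.0029  0.0019] at [ 0.5511 -0.0468  0.0779] F [-0.63 -0.08 -0.51] gap 0.419 t 6.225
[ 0.54803442 -0.04501114  0.03      ]
[ 0.55043688 -0.0435489   0.03      ]
[ 0.55079597 -0.04899511  0.03      ]
mouth px for estimate [300.15501769 218.79575744] plug bottom [299.18445517 209.12845518]
[294.17732071 216.60686645] [295.94057017 222.47331073]
[306.23714806 221.02288946] [304.25539672 215.21774102]
```

View pics/c4.png

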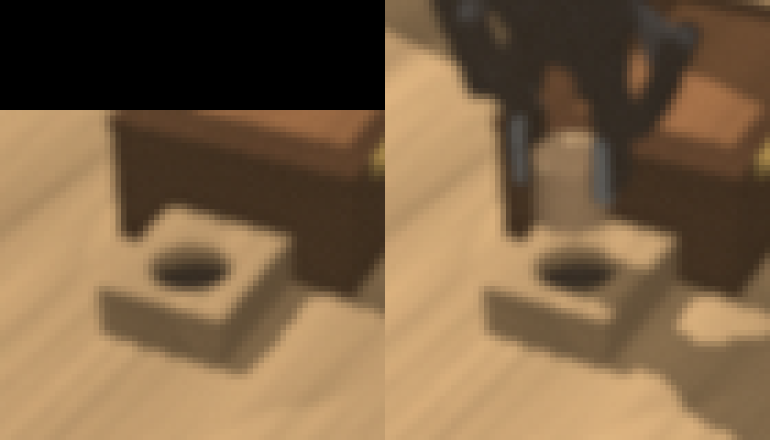

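The hole is at about scene (299.1,218.5) and the plug axis about 0.8 px left of prediction. The combined estimate is a TCP of about (0.5525, -0.046). Descending gently while watching the force.

```bash
python3 -m creep '[[[0,0,0,-0.0004,0.008,0.0015,0.5],[0,0,0,-0.0004,0.018,0.0015,0.5],[0,0,0,-0.0004,0.027,0.0015,0.5],[0,0,0,-0.0004,0.027,0.0015,0.5]]]'
python3 -m creep '[[[0,0,0,0,0.003,0,0.5],[0,0,0,0,0.006,0,0.5],[0,0,0,0,0.009,0,0.5]]]'
python3 -c "
from h import *
to([.5525,-.0462,.034],.115)"
```

```text
clock: 6.78
eef_pos: [0.5519, -0.0459, 0.0501]
ee_rot: [[0.116, -0.007, 0.993], [-0.993, -0.002, 0.116], [0.001, -1.0, -0.007]]
wrist_force: [-0.9, 0.5, 0.4]
finger_gap: 0.424
clock: 7.15
eef_pos: [0.552, -0.046, 0.0411]
ee_rot: [[0.116, -0.007, 0.993], [-0.993, -0.002, 0.116], [0.001, -1.0, -0.007]]
wrist_force: [0.3, -0.4, -0.9]
finger_gap: 0.416
turn [0.007 0.001 0.001] shift [0.0003 0.0071 0.0005] at [ 0.552  -0.046   0.0411] F [ 0.26 -0.36 -0.88] gap 0.416 t 7.15
```

```bash
python3 -m creep '[[[0,0,0,0,0.003,0,0.5],[0,0,0,0,0.005,0,0.5],[0,0,0,0,0.007,0,0.5]]]'
python3 -m creep '[[[0,0,0,0,0.001,0,0.5],[0,0,0,0,0.002,0,0.5]]]'
```

```text
clock: 7.52
eef_pos: [0.5519, -0.046, 0.034]
ee_rot: [[0.116, -0.007, 0.993], [-0.993, -0.002, 0.116], [0.001, -1.0, -0.007]]
wrist_force: [-2.7, -0.5, 12.1]
finger_gap: 0.426
clock: 7.78
eef_pos: [0.552, -0.046, 0.0339]
ee_rot: [[0.116, -0.006, 0.993], [-0.993, -0.002, 0.116], [0.001, -1.0, -0.006]]
wrist_force: [-4.3, 0.1, 20.1]
finger_gap: 0.421
```

Contact came at exactly the predicted seated height (TCP 0.034). Releasing and backing straight up.

```bash
python3 -m creep '[[[0,0,0,0,-0.001,0,0.2],[0,0,0,0,-0.002,0,-0.1],[0,0,0,0,-0.002,0,-0.32],[0,0,0,0,-0.002,0,-0.32],[0,0,0,0,-0.002,0,-0.32]]]'
python3 -m creep '[[[0,0,0,0,-0.02,0,-0.32],[0,0,0,0,-0.06,0,-0.32],[0,0,0,0,-0.1,0,-0.32],[0,0,0,0,-0.15,0,-0.32],[0,0,0,0,-0.15,0,-0.32]]]'
python3 - <<'E'
from h import *
np.set_printoptions(precision=4,suppress=True)
to([.4815,.0808,.16],.115+np.pi/2)
to([.4815,.0808,.16],.115-np.pi/2)
b,e=grab("scene"); cv2.imwrite("scene5.png",b)
cv2.imwrite("pics/c5.png",cv2.resize(b[130:250,250:380],None,fx=5,fy=5,interpolation=3))
E
```

```text
clock: 8.4
eef_pos: [0.5518, -0.046, 0.0357]
ee_rot: [[0.116, -0.007, 0.993], [-0.993, -0.002, 0.116], [0.001, -1.0, -0.007]]
wrist_force: [1.4, -0.0, 0.9]
finger_gap: 0.659
clock: 9.02
eef_pos: [0.5556, -0.0464, 0.1897]
ee_rot: [[0.116, 0.003, 0.993], [-0.993, -0.004, 0.116], [0.005, -1.0, 0.002]]
wrist_force: [-0.1, 0.1, 0.6]
finger_gap: 0.656
turn [ 0.002 -1.569  0.005] shift [-0.1351  0.0289 -0.0589] at [ 0.5556 -0.0464  0.1897] F [-0.11  0.15  0.63] gap 0.656 t 9.025
turn [-0.005  1.572  0.002] shift [-0.1351  0.0289 -0.0589] at [ 0.5556 -0.0464  0.1897] F [-0.11  0.15  0.63] gap 0.656 t 9.025
```

View pics/c5.png

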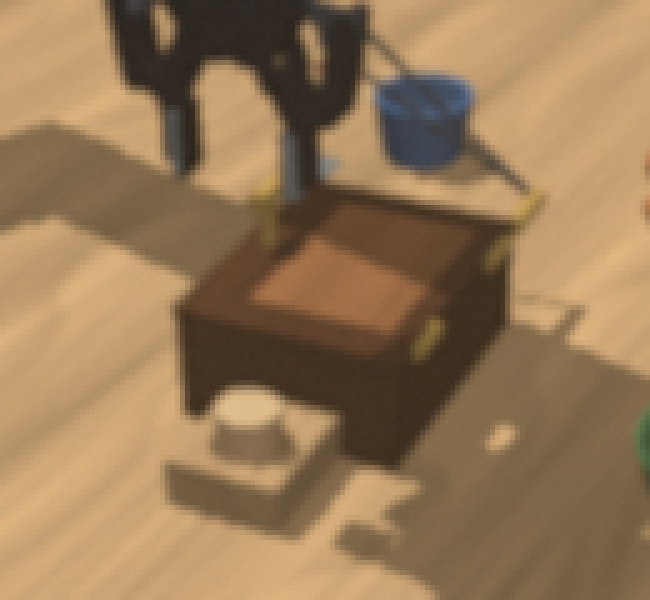

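The plug stands upright in the socket at crop (250,425), let go. Next, turn the jaws to span the handle bar and hover above it.

```bash
python3 -m creep '[[[0,-0.18,0,-0.03,0,-0.012,-0.32],[0,-0.36,0,-0.055,0,-0.024,-0.32],[0,-0.54,0,-0.08,0,-0.036,-0.32],[0,-0.72,0,-0.11,0,-0.048,-0.32],[0,-0.9,0,-0.135,0,-0.059,-0.32]]]'
python3 -m creep '[[[0,-0.18,0,0,0,0,-0.32],[0,-0.36,0,0,0,0,-0.32],[0,-0.54,0,0,0,0,-0.32],[0,-0.67,0,0,0,0,-0.32],[0,-0.67,0,0,0,0,-0.32]]]'
python3 - <<'E'
from h import *
np.set_printoptions(precision=4,suppress=True)
to([.4815,.0808,.15],.115+np.pi/2)
a,d=grab("top"); b,e=grab("scene"); cv2.imwrite("scene6.png",b); cv2.imwrite("top6.png",a)
K,V=cam("top"); vv,uu=np.mgrid[0:400,0:640]
P=(np.stack([(uu-K[0,2])/K[0,0]*d,(vv-K[1,2])/K[1,1]*d,d],-1)-V[:3,3])@V[:3,:3]
s=P[205:240,318:350].reshape(-1,3); t=s[(s[:,2]>.045)&(s[:,2]<.065)]; print("plug top",t.mean(0) if len(t) else None,len(t))
for n,v,u in (("small",212,436),("large",265,423)):
    s=P[v-14:v+14,u-14:u+14].reshape(-1,3); t=s[s[:,2]>.036]; print(n,t.mean(0),len(t))
# handle in scene
print("handle px",px("scene",[.4815,.0808,.11]), px("scene",[.4815-.0017,.0808+.0149,.11]),px("scene",[.4815+.0017,.0808-.0149,.11]))
cv2.imwrite("pics/c6.png",cv2.resize(b[130:210,270:370],None,fx=7,fy=7,interpolation=3))
E
```

```text
clock: 9.7
eef_pos: [0.4776, 0.0822, 0.1855]
ee_rot: [[0.853, -0.007, 0.521], [-0.521, -0.003, 0.853], [-0.004, -1.0, -0.006]]
wrist_force: [0.2, 0.8, 0.2]
finger_gap: 0.659
clock: 10.32
eef_pos: [0.4764, 0.0822, 0.1841]
ee_rot: [[0.993, -0.01, -0.12], [0.12, -0.002, 0.993], [-0.01, -1.0, -0.001]]
wrist_force: [0.7, -0.2, 1.4]
finger_gap: 0.662
turn [ 0.001  0.005 -0.01 ] shift [ 0.0053  0.034  -0.002 ] at [0.4764 0.0822 0.1841] F [ 0.69 -0.19  1.39] gap 0.662 t 10.325
plug top [ 0.5543 -0.0464  0.0546] 132
small [ 0.6056 -0.3457  0.0725] 81
large [ 0.4484 -0.3164  0.0675] 192
handle px [303.5961 168.9589] [305.8875 166.8499] [301.2587 171.1103]
```

View pics/c6.png

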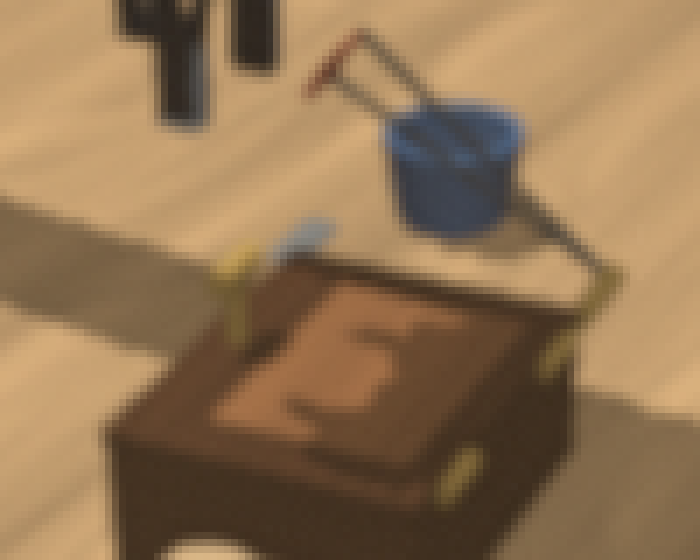

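Plug top measures z = 0.0546, against 0.054 when seated, so it is fully down. The handle bar is at scene (303.4,167.7), which matches the estimate. Descending onto the bar and gripping.

```bash
python3 -m creep '[[[0,0,0,0.005,0.03,-0.002,-0.32],[0,0,0,0.005,0.06,-0.002,-0.32],[0,0,0,0.005,0.085,-0.002,-0.32],[0,0,0,0.005,0.092,-0.002,-0.32],[0,0,0,0.005,0.092,-0.002,-0.32]]]'
python3 -m creep '[[[0,0,0,0,0,0,0.0],[0,0,0,0,0,0,0.3],[0,0,0,0,0,0,0.7],[0,0,0,0,0,0,0.7],[0,0,0,0,0,0,0.7]]]' 50
python3 - <<'E'
from h import *
to([.4815,.0808,.092],.115+np.pi/2)
b,e=grab("scene"); cv2.imwrite("scene7.png",b)
cv2.imwrite("pics/c7.png",cv2.resize(b[120:210,270:370],None,fx=6,fy=6,interpolation=3))
E
```

```text
clock: 11.05
eef_pos: [0.481, 0.0806, 0.0923]
ee_rot: [[0.993, -0.01, -0.119], [0.119, -0.002, 0.993], [-0.01, -1.0, -0.001]]
wrist_force: [0.6, 0.1, 0.4]
finger_gap: 0.664
clock: 11.68
eef_pos: [0.4815, 0.0819, 0.0934]
ee_rot: [[0.993, -0.008, -0.117], [0.117, -0.0, 0.993], [-0.008, -1.0, 0.0]]
wrist_force: [-1.0, 6.5, 2.3]
finger_gap: 0.34
turn [-0.     0.002 -0.008] shift [-0.0001  0.0014 -0.0011] at [0.4815 0.0819 0.0934] F [-1.02  6.49  2.27] gap 0.34 t 11.675
```

View pics/c7.png

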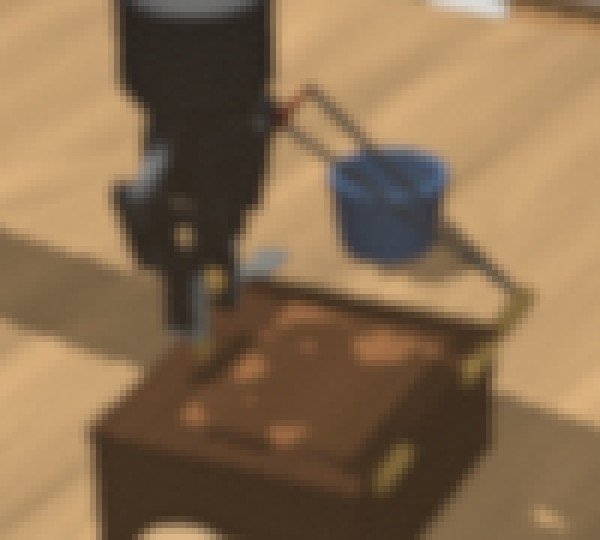

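The bar is gripped across its ends (gap about 29 mm) and the lid is still shut. Now raising it along the hinge arc; target is about 0.595 rad, and the first part goes to 0.3.

```bash
python3 -m creep '[[[0,0,0,0.0026,-0.0074,0,0.7],[0,0,0,0.0057,-0.0147,0,0.7],[0,0,0,0.0092,-0.0217,0,0.7],[0,0,0,0.0131,-0.0286,0,0.7],[0,0,0,0.0174,-0.0352,0,0.7]]]' 60
cat >> h.py <<'E'
def lidnow(save=None):
    s=sensors.get_state(); e=np.array(s["eef_pos"]); d=e-np.array([.4815,.0819,.0934])
    dx=d[0]*.9934+d[1]*.1148; th=np.arctan2(.040+d[2],.125-dx)-np.arctan2(.04,.125); r=np.hypot(.04+d[2],.125-dx)
    print("lid from TCP %.3f radius %.4f (.1312)"%(th,r),"F",np.round(s["wrist_force"],1),"gap",round(s["finger_gap"],3),"t",s["clock"],e.round(4))
E
python3 -c "
from h import *
lidnow()"
```

```text
clock: 12.35
eef_pos: [0.4989, 0.084, 0.1285]
ee_rot: [[0.993, -0.009, -0.117], [0.117, -0.0, 0.993], [-0.009, -1.0, 0.001]]
wrist_force: [2.8, 1.5, -10.4]
finger_gap: 0.332
lid from TCP 0.300 radius 0.1311 (.1312) F [  2.8   1.5 -10.4] gap 0.332 t 12.35 [0.4989 0.084  0.1285]
```

```bash
python3 -m creep '[[[0,0,0,0.0059,-0.0078,0,0.7],[0,0,0,0.0124,-0.0152,0,0.7],[0,0,0,0.0195,-0.0221,0,0.7],[0,0,0,0.0229,-0.0251,0,0.7],[0,0,0,0.0265,-0.028,0,0.7]]]' 60
python3 -m creep '[[[0,0,0,0,0,0,0.7],[0,0,0,0,0,0,0.7],[0,0,0,0,0,0,0.7]]]'
python3 - <<'E'
from h import *
np.set_printoptions(precision=4,suppress=True)
lidnow()
a,d=grab("top"); b,e=grab("scene"); cv2.imwrite("scene8.png",b); cv2.imwrite("top8.png",a); np.save("top8.npy",d); np.save("scene8.npy",e)
A=cv2.resize(a[200:260,225:285],None,fx=6.5,fy=6.5,interpolation=3);B=cv2.resize(b[120:180,280:340],None,fx=6.5,fy=6.5,interpolation=3)
cv2.imwrite("pics/c8.png",np.hstack([A,B]))
K,V=cam("top"); vv,uu=np.mgrid[0:400,0:640]
P=(np.stack([(uu-K[0,2])/K[0,0]*d,(vv-K[1,2])/K[1,1]*d,d],-1)-V[:3,3])@V[:3,:3]; np.save("P8.npy",P)
H=np.array([.6065,.0955,.07]); bx=np.array([.9934,.1148,0])
def an(q,r):
    x=-(q-H)@bx; z=q[...,2]-.07; return np.arctan2(z,x),np.hypot(z,x)
M=np.zeros((400,640),bool); M[200:260,225:285]=1
bb,g,rr=[a[...,i].astype(int) for i in range(3)]
for n,m in (("red",M&(rr>100)&(g<60)&(P[...,2]>.05)),("white",M&(bb>130)&(g>130)&(P[...,2]>.08))):
    q=P[m]; t,r=an(q,0); print(n,len(q),"ang med %.3f min %.3f max %.3f r %.3f"%(np.median(t),t.min(),t.max(),np.median(r)),q.mean(0))
E
```

```text
clock: 12.98
eef_pos: [0.5242, 0.0871, 0.1559]
ee_rot: [[0.993, -0.012, -0.117], [0.117, -0.0, 0.993], [-0.012, -1.0, 0.001]]
wrist_force: [-0.6, 0.5, -11.5]
finger_gap: 0.332
clock: 13.35
eef_pos: [0.524, 0.0871, 0.1558]
ee_rot: [[0.993, -0.012, -0.117], [0.117, -0.0, 0.993], [-0.012, -1.0, 0.001]]
wrist_force: [0.6, 0.6, -11.4]
finger_gap: 0.332
lid from TCP 0.585 radius 0.1313 (.1312) F [  0.6   0.6 -11.4] gap 0.332 t 13.35 [0.524  0.0871 0.1558]
  return _methods._mean(a, axis=axis, dtype=dtype,
  ret = ret.dtype.type(ret / rcount)
Traceback (most recent call last):
ValueError: zero-size array to reduction operation minimum which has no identity
```

View pics/c8.png

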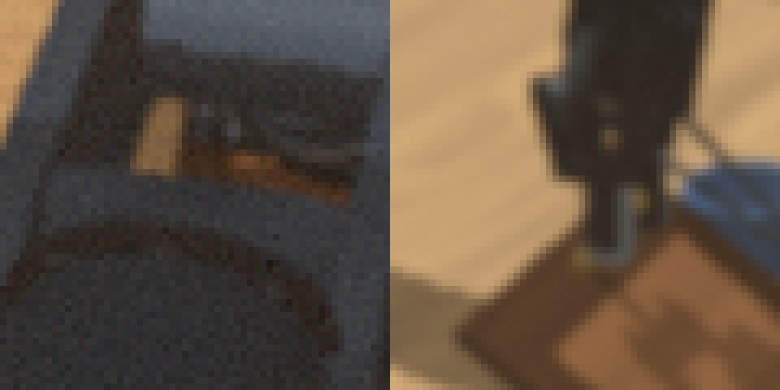

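The gripper now hides the band and pointer in both views; the right half shows the lid well open with the bar still held. I'll check numerically: the band angle from the earlier unobstructed scene view, and the lid's angle from a plane fit to its surface.

```bash
python3 - <<'E'
from h import *
np.set_printoptions(precision=4,suppress=True)
H=np.array([.6065,.0955,.07]); bx=np.array([.9934,.1148,0]); by=np.array([-.1148,.9934,0])
s6=cv2.imread("scene6.png"); r=s6[125:155,305:330].astype(int); m=(r[...,2]-r[...,1]>45)&(r[...,1]<110)
vv,uu=np.nonzero(m&((r[...,2]-r[...,0])>40)); c=s6[125:155,305:330]
red=(r[...,2]>1.7*r[...,1])&(r[...,2]>60); vv,uu=np.nonzero(red); print("scene red px",len(uu),uu.mean()+305,vv.mean()+125,uu.min()+305,uu.max()+305,vv.min()+125,vv.max()+125)
for a in (.5,.55,.6,.65,.7):
    p=H-bx*.16*np.cos(a)+by*.118+np.array([0,0,.16*np.sin(a)]); print(a,px("scene",p),px("top",p))
t0=cv2.imread("top0.png").astype(int); red=(t0[...,2]>1.9*t0[...,1])&(t0[...,2]>90); red[:200]=0;red[260:]=0;red[:,:225]=0;red[:,255:]=0
vv,uu=np.nonzero(red); print("top red px",len(uu),uu.mean(),vv.mean())
# lid plane from scene depth
d=np.load("scene8.npy"); K,V=cam("scene"); v,u=np.mgrid[0:400,0:640]
P=(np.stack([(u-K[0,2])/K[0,0]*d,(v-K[1,2])/K[1,1]*d,d],-1)-V[:3,3])@V[:3,:3]
q=P-H; X=-(q@bx); Y=q@by; Z=q[...,2]
for th in (.585,):
    dist=-X*np.sin(th)+Z*np.cos(th); al=X*np.cos(th)+Z*np.sin(th)
    m=(abs(dist-.006)<.015)&(al>.02)&(al<.10)&(abs(Y)<.085)&(d>0)
    for it in range(3):
        A=np.c_[X[m],np.ones(m.sum()),Y[m]]; c,*_=np.linalg.lstsq(A,Z[m],rcond=None)
        m=m&(abs(c[0]*X+c[1]+c[2]*Y-Z)<.004)
    print("lid plane angle",np.arctan(c[0]),"offset",c[1]*np.cos(np.arctan(c[0])),m.sum(),c[2])
E
```

```text
<stdin>:6: RuntimeWarning: Mean of empty slice.
  ret = ret.dtype.type(ret / rcount)
Traceback (most recent call last):
ValueError: zero-size array to reduction operation minimum which has no identity
```

```bash
python3 - <<'E'
from h import *
np.set_printoptions(precision=4,suppress=True)
H=np.array([.6065,.0955,.07]); bx=np.array([.9934,.1148,0]); by=np.array([-.1148,.9934,0])
for a in (.5,.55,.6,.65,.7):
    p=H-bx*.16*np.cos(a)+by*.118+np.array([0,0,.16*np.sin(a)]); print(a,px("scene",p),px("top",p))
t0=cv2.imread("top0.png").astype(int); red=(t0[...,2]>1.9*t0[...,1])&(t0[...,2]>90); red[:200]=0;red[260:]=0;red[:,:225]=0;red[:,255:]=0
vv,uu=np.nonzero(red); print("top red px",len(uu),uu.mean(),vv.mean())
r=cv2.imread("scene6.png")[125:155,305:330].astype(int); ra=r[...,2]/(r[...,1]+1); wgt=ra>np.percentile(ra,95); vv,uu=np.nonzero(wgt); print("scene reddest",ra.max(),uu.mean()+305,vv.mean()+125,uu.min()+305,uu.max()+305,vv.min()+125,vv.max()+125)
d=np.load("scene8.npy"); K,V=cam("scene"); v,u=np.mgrid[0:400,0:640]
P=(np.stack([(u-K[0,2])/K[0,0]*d,(v-K[1,2])/K[1,1]*d,d],-1)-V[:3,3])@V[:3,:3]
q=P-H; X=-(q@bx); Y=q@by; Z=q[...,2]; th=.585
dist=-X*np.sin(th)+Z*np.cos(th); al=X*np.cos(th)+Z*np.sin(th)
m=(abs(dist-.006)<.015)&(al>.02)&(al<.10)&(abs(Y)<.085)&(d>0)
for it in range(3):
    A=np.c_[X[m],np.ones(m.sum()),Y[m]]; c,*_=np.linalg.lstsq(A,Z[m],rcond=None)
    m=m&(abs(c[0]*X+c[1]+c[2]*Y-Z)<.004)
print("lid plane angle",np.arctan(c[0]),"offset",c[1]*np.cos(np.arctan(c[0])),m.sum(),c[2])
E
```

```text
0.5 [316.2697 142.1211] [240.2324 244.8843]
0.55 [317.3685 140.3212] [239.7534 243.1598]
0.6 [318.5744 138.5846] [239.2865 241.2973]
0.65 [319.8858 136.9165] [238.8334 239.3007]
0.7 [321.301  135.3221] [238.3957 237.1748]
top red px 72 238.81944444444446 241.91666666666666
scene reddest 1.5277777777777777 317.10526315789474 138.5 313 321 134 143
lid plane angle 0.5618975808045474 offset 0.006896871349164517 947 -0.00015925175336616883
```

The two measures agree. The band is at about 0.58 rad (top 0.585, scene 0.54–0.60), and the lid is at 0.585 by the TCP and 0.562 by the plane fit, well within ±0.09. I'll hold for a moment and take one last full look.

```bash
python3 -m creep '[[[0,0,0,0,0,0,0.7],[0,0,0,0,0,0,0.7],[0,0,0,0,0,0,0.7],[0,0,0,0,0,0,0.7],[0,0,0,0,0,0,0.7]]]' 60
python3 - <<'E'
from h import *
lidnow(); b,e=grab("scene"); cv2.imwrite("pics/final.png",cv2.resize(b[110:330,130:440],None,fx=2.5,fy=2.5,interpolation=3))
E
```

```text
clock: 14.08
eef_pos: [0.5241, 0.0871, 0.1558]
ee_rot: [[0.993, -0.012, -0.117], [0.117, -0.0, 0.993], [-0.012, -1.0, 0.001]]
wrist_force: [-0.7, 0.7, -13.7]
finger_gap: 0.334
lid from TCP 0.586 radius 0.1313 (.1312) F [ -0.7   0.7 -13.7] gap 0.334 t 14.075 [0.5241 0.0871 0.1558]
```

View pics/final.png

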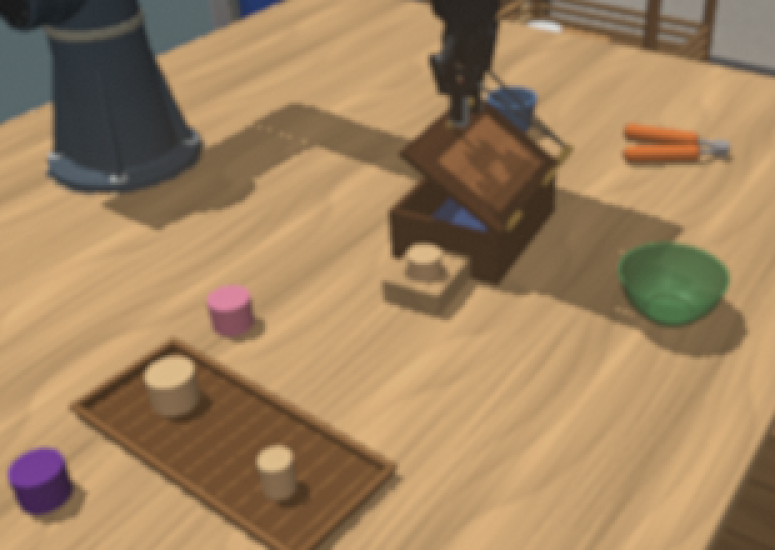

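The lid is held open at (480,150), the plug is seated at (425,262), and the other plugs are standing at (172,385) and (277,472). The bowl, tealight and hand grip haven't moved. Handing in.

```bash
python3 -c "
from plant import hand_in
print(hand_in())"
```

```text
the job is handed in; nothing more can be done
None
```

I seated the medium cedar plug in the socket and let go of it with the lid still shut. Then I lifted the lid by its brass handle and handed in at about 14 s, still gripping the handle.

- **Plug:** it bottomed at the predicted height, and its top measured 54.6 mm above the table against 54 mm expected when seated. The small and large plugs are still standing on the tray.
- **Lid and red band:** the lid was at 0.586 rad from the gripper position and 0.562 rad from a plane fit to the lid. The band was set at about 0.585 rad from the top camera and 0.54 to 0.60 rad from the scene camera. Even the worst pairing keeps the pointer inside the ±0.09 rad band.
- **Not confirmed:** I could not see the pointer inside the band directly, because the gripper hid both from each camera once the lid was up. That the band was not moved also rests on the measured clearance.
- **Forces:** the wrist force while holding the lid was about 11 to 14 N, somewhat more than the 6 N expected. The highest reading in the run was about 20 N, pressing the plug home.
- **Surroundings:** the last picture shows the bowl, tealight holder and hand grip undisturbed.

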